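# Slide the top base plate off the stack into the jig corner

### The job

Slide the top base plate sideways off the stack onto the jig's bed, keeping it flat and leaving the plates below lying as they are. Press it snugly home against the tongue of the end stop and then that of the side stop, each time with a light steady push of about 10 newtons held for a moment, never hard, and leave it lying square against both.

Things in the scene. Friction and masses are not known exactly. Their poses are not given: they have to be found in the camera images.
- top_plate: Topmost of four identical flat aluminium base plates stacked on the jig's board: 100 mm along its own x, 90 mm along y, 10 mm thick (too wide to grip across), about 0.25 kg. Origin: centre of its underside; its top face is 10 mm above that, at first 52 mm above the table. At the start its axes are parallel to the jig's within 4 degrees.
- plate_2: aluminium base plate like the top one (100 x 90 x 10 mm, origin at the centre of its underside), second from the top of the stack; its edges are only roughly in line with the others (a few mm, a few degrees). It must stay where it lies.
- plate_3: aluminium base plate like the top one (100 x 90 x 10 mm, origin at the centre of its underside), third from the top of the stack; its edges are only roughly in line with the others (a few mm, a few degrees). It must stay where it lies.
- plate_4: aluminium base plate like the top one (100 x 90 x 10 mm, origin at the centre of its underside), the lowest of the stack; its edges are only roughly in line with the others (a few mm, a few degrees). It must stay where it lies.
- jig: Fixed wooden assembly jig on the table, its x axis away from the robot within 20 degrees. Origin: on the table under the middle of its 12 mm high base board (x -85 to +115, y -155 to +155 mm). The stack stands on the board at about x 0, y +85 mm. Its raised bed lies beside the stack on the -y side, so the top plate slides off towards -y. Nothing encloses stack or bed otherwise.
- bed (a point): Point on the bed of the jig (jig x 0, y -51 mm), axes as the jig's. The bed is a wooden block with a flat top 40 mm above the table, 2 mm lower than the top plate's underside in the stack; it runs from jig y +28 to -130 mm and x -65 to +105 mm. A gap of about 12 mm parts it from the stack, and lower plates cannot ride onto it. The plate drags with 1 to 3 N.
- end_stop: Adjustable end stop: dark steel block (90 x 14 x 18 mm) across the -y end of the bed, with a rigid steel tongue (bar 90 x 6 mm, 14 mm high) standing out of its front. The plate bears on the tongue's front face, 6 to 28 mm ahead of the block's front: set anew for each job and not measured. Origin: on the bed, middle of the block's front face; y points out to the plate, parallel to jig y.
- side_stop: Like the end stop (block and tongue 80 mm wide), on the +x side of the bed; the tongue's front face stands 6 to 24 mm ahead of the block's front: set anew for each job and not measured. It does not give. Origin: on the bed, middle of the block's front face; its y points out to the plate, parallel to the jig's -x; its x is parallel to jig y.
- housing: Bystander: white metal housing 90 x 110 x 55 mm with a brass ring on top and a black knob on one side, beyond the jig. Origin: centre of its underside.
- screwdriver: Bystander: screwdriver lying on the table beyond the jig. Origin under its middle.
- carton: Bystander: open cardboard box 120 x 90 x 50 mm standing beyond the stack's +y side. Origin: centre of its underside.
There are look-alikes about, which are no part of the job. What is shaped like the top_plate but orange or purple is not meant.

How it is judged:
By the outcome, as a careful person would: the job done as asked, in the order asked, and still so for the second after the job is handed in, with the robot touching nothing.
It also fails if it takes over 72 s, if anything falls off the work surface, if the arm or the gripper's body presses on something with over 40 N, if the wrist force passes 120 N, or if a joint passes its speed limit or range.

### The arm

A 6-joint arm with a two-finger parallel gripper is mounted at the origin on the work surface. World frame = base frame: x ahead of the robot, y to its left, z up, the work surface at z = 0. Lengths are in m, angles in degrees, forces in N, time in s.
With the tool pointing down it reaches from about 0.35 to 0.875 m from the base axis. Payload 4.2 kg.
Tool frame: the origin (TCP) lies midway between the tips of the shut fingers; the grasp point (between the pads) lies 19 mm behind it (r.pinch_z is the distance from the TCP to the grasp point, in m); z points along the fingers, y is the line along which they close (so a half turn about z gives the same grasp; the last joint's range is limited). The gripper opens to 87 mm and grips with 3 to 60 N. Pads are 19 mm wide; open, the fingers measure 117 mm over their backs; the gripper's body (75 mm by 190 mm) begins 51 mm behind the grasp point.
Start: joints at [82.884, 22.042, 0.453, 0, -68.411, -14.817], TCP at [0.233, 0.58, 0.223] pointing down, gripper open.
Joint ranges: [-179.83, 179.83], [-69.29, 118.12], [-61.27, 80.66], [-181.25, 117.63], [-171.15, -9.14], [-177.46, 177.46]. Speed limits (degrees/s): [159.86, 159.86, 180, 180, 180, 180].

### API

Orientations are given as a 3x3 rotation matrix whose columns are the frame's x, y, z axes.
In Python, from station import r, imaging, models gives the robot as it stands. The module is installed in compiled form; this text tells all that it offers.
- The arm moves only by the tool apply_moves, never from a script. Its argument "moves" is a list of rows, each a list of 2 entries, a list of its own where there are three numbers: the shift along the tool's x, y, z in m, then the turn about the tool's z in degrees. A call has 1 to 5 rows; each row shifts and turns the commanded pose from where the row before left it, along the tool's axes as they then stand; what a row does not reach is not made up. A row lasts 1/12 s, in which the tool goes at most 41.7 mm and 7.16 degrees, less where a joint would pass 70% of its speed; a pose out of reach is approached as far as the arm can. A call is refused whole if a number of a shift passes 0.0417 or a number of a turn 7.16, either way. A call with a gripper value outside its range is refused whole. "hand" is the finger opening in m, from 0 to 0.087, set as the call begins (left out, the last holds). The fingers move at their own pace and stop on an object; the grip force is fixed at half the most. Time passes only in rows, so rows that do not move let the fingers close. It gives the time, the measured TCP pose, the force, the opening and the grip force at its end, in the units of the state.
- r.sense(): the state, without advancing time (a new reading comes with each control period).
- imaging.capture(name): name is "scene" or "top" or "wrist"; returns a dict with "frame" (400x640x3 uint8, blue, green, red), "intrinsics" (3x3 intrinsics, pixels), "dist" ([k1, k2, p1, p2, k3] as OpenCV has them; the pictures are not rectified), "eye" and "orientation" of the camera in the world. Camera axes: x right, y down, z forward; pixel columns grow to the right and rows downward; lengths in m; the calibration is good to about 2 mm. A picture is of the moment at which its call begins. There is no depth.
- r.finish_job(): hands the job in; it is judged then, once.
Trained networks look in a picture, given as the dict that the camera call returned (one of the last four; its "shot" number tells which), for a name from the list of things; names that differ only in an ending like _2 or _b are one class to them, and where a whole thing is asked for, a point or a joint stands for the part that bears it (a point fixed in the world has none). Each returns a list of dicts, best first, with "confidence" (0 to 1); they miss things now and then, are a little off and sometimes report something else, mostly with a low value. They report only what shows in the picture. A call takes as long as a camera call. They do not tell look-alikes from the thing itself.
- models.cut_out(picture, target): "region" (400x640 bool, what is visible of it) and "extent" ([left, top, width, height] as shares, 0 to 1, of the picture: columns of its width, rows of its height, round what is visible of it).
- models.place_of(picture, target): "at" ([column, row] as shares, 0 to 1, of the picture: columns of its width, rows of its height: a listed point, or the origin of a listed thing).
The state is a dict: "time_s": time; "joints": joint angles; "joint_velocities": joint speeds; "effort": joint torques, N m; "tcp_pos": TCP position; "ee_rot": TCP orientation; "wrist_force": force on the tool from outside, world axes, zero at the start; "moment": the same for the moment, N m; "gripper_width": opening from 0.0 (shut) to 1.0 (fully open); "gripper_force": force on a finger pad.
Only numpy, scipy, OpenCV 4.12 (cv2) and the standard library are available. Lean on these libraries where they do the work, as an engineer would, in place of code of your own. Each camera call takes 0.05 s, during which the arm holds its last target. There are 200 camera calls.

## Working session

There is one attempt and no reset: what is moved stays moved. The work goes in short steps, Python scripts to look and compute and a tool call to move; the robot and the scene stay as the last step left them, time stands still between calls to the robot, and variables do not carry over. Pictures are saved under pics/ and viewed, at most 10 in all, crops included, and the job is handed in when it is done.

Besides the shell and the picture viewer there is one more tool, called after "Request:" as name([rows], argument=value, ...), one row to a line, values as JSON. apply_moves: Moves the arm, as the interface text tells. Its arguments: {"type":"object","properties":{"moves":{"type":"array"},"hand":{"type":"number"}},"required":["moves"]}

```bash
mkdir -p pics
cat > h.py <<'E'
import numpy as np, cv2
from station import r, imaging, models
def ray(c,uv):
    p=cv2.undistortPoints(np.array(uv,float).reshape(-1,1,2),np.array(c['intrinsics']),np.array(c['dist']))[:,0]
    return np.c_[p,np.ones(len(p))]@np.array(c['orientation']).T
def onz(c,uv,z):
    d=ray(c,uv); e=np.array(c['eye']); return e+d*((z-e[2])/d[:,2])[:,None]
def proj(c,P):
    R=np.array(c['orientation']); e=np.array(c['eye'])
    rv=cv2.Rodrigues(R.T)[0]
    return cv2.projectPoints(np.array(P,float).reshape(-1,1,3),rv,-R.T@e,np.array(c['intrinsics']),np.array(c['dist']))[0][:,0]
E
python3 - <<'E'
from h import *
np.set_printoptions(precision=4,suppress=True)
for n in ['top','scene']:
    c=imaging.capture(n); cv2.imwrite(f'pics/{n}0.png',c['frame'])
    print(n,c['eye'],c['orientation'])
    for t in ['top_plate','jig','bed','end_stop','side_stop']:
        for d in models.place_of(c,t)[:4]:
            uv=np.array(d['at'])*[640,400]; print(t,d['confidence'],uv,onz(c,uv,.04)[0])
    for d in models.cut_out(c,'top_plate')[:4]: print('cut',d['confidence'],np.array(d['extent'])*[640,400,640,400])
s=r.sense();print(s)
E
```

```text
top [0.492  0.0619 0.973 ] [[-0.0063 -0.9972  0.0751]
 [-0.9999  0.0057 -0.0084]
 [ 0.008  -0.0752 -0.9971]]
top_plate 0.94 [326.208 291.88 ] [0.3424 0.0293 0.04  ]
top_plate 0.74 [419.712 278.28 ] [ 0.3741 -0.2052  0.04  ]
top_plate 0.72 [308.096 212.   ] [0.5419 0.0735 0.04  ]
top_plate 0.66 [206.592 156.08 ] [0.6865 0.3321 0.04  ]
jig 0.9 [342.4  215.48] [ 0.5326 -0.0133  0.04  ]
bed 0.64 [360.896 214.4  ] [ 0.535  -0.0601  0.04  ]
end_stop 0.76 [387.328 211.6  ] [ 0.5417 -0.1273  0.04  ]
end_stop 0.73 [360.896 211.8  ] [ 0.5416 -0.0602  0.04  ]
side_stop 0.84 [353.408 176.6  ] [ 0.6316 -0.0425  0.04  ]
cut 0.94 [400.128 260.32   40.896  38.   ]
cut 0.84 [240.384 260.     44.672  47.8  ]
cut 0.8 [185.28  133.2    43.584  40.6  ]
cut 0.58 [303.232 262.48   53.632  53.2  ]
scene [1.0585 0.4617 0.5649] [[-0.6031  0.4854 -0.633 ]
 [ 0.7974  0.387  -0.463 ]
 [ 0.0202 -0.784  -0.6204]]
top_plate 0.96 [403.2  199.32] [0.4161 0.211  0.04  ]
top_plate 0.95 [350.08 168.68] [0.3887 0.046  0.04  ]
top_plate 0.78 [323.968 203.6  ] [0.5409 0.0789 0.04  ]
top_plate 0.76 [283.968 145.   ] [ 0.406
[... 280 characters left out ...]
0.59 [292.672 180.08   60.416  40.2  ]
cut 0.59 [331.328 153.68   40.128  29.   ]
cut 0.55 [373.376 183.2    59.2    32.4  ]
{'time_s': 0.7, 'joints': array([ 82.8852,  22.0389,   0.4535,  -0.0007, -68.4108, -14.8176]), 'joint_velocities': array([ 0.02  ,  0.007 ,  0.0708, -0.0031, -0.0042,  0.0194]), 'effort': array([ -0.0002, -39.0328,  18.7579,   4.2236,   0.0155,  -0.    ]), 'tcp_pos': array([0.2334, 0.5798, 0.2226]), 'ee_rot': array([[ 0.9276, -0.3735, -0.    ],
       [-0.3735, -0.9276,  0.0001],
       [-0.    , -0.0001, -1.    ]]), 'wrist_force': array([ 0.6643,  0.1923, -0.2317]), 'moment': array([-0.0087, -0.0385,  0.0281]), 'gripper_force': 0.0, 'gripper_width': 1.003948365808787}
```

View pics/top0.png

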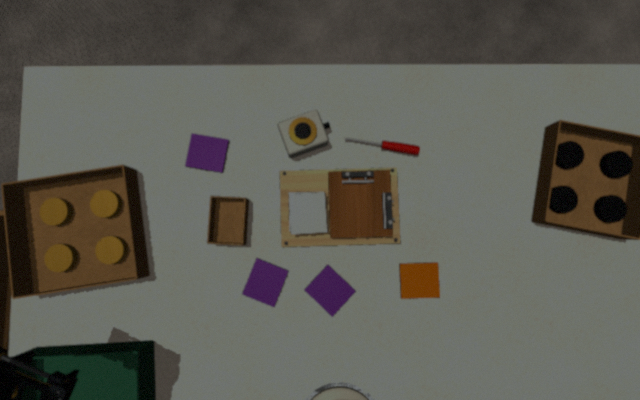

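View pics/scene0.png

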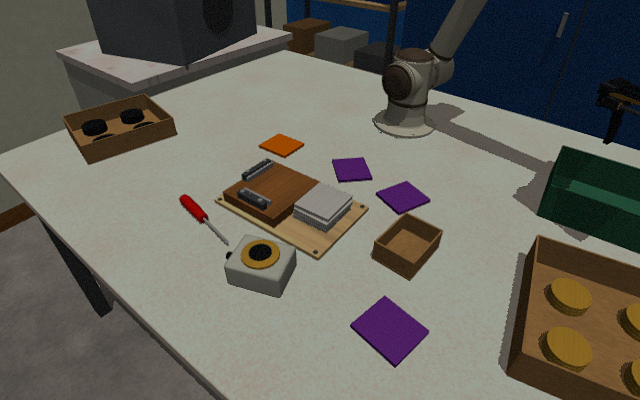

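The silver plate stack shows at about (308,212) in the top image and (324,204) in the scene image. The other plate-shaped objects, in the top image, are orange at (420,279) and purple at (330,290), (265,282) and (207,153). Only the silver stack stands on the jig board next to the bed, so that is the one meant. I'll confirm it in a crop.

Run:
```python
from h import *
np.set_printoptions(precision=4,suppress=True)
f=cv2.imread('pics/top0.png'); 
cv2.imwrite('pics/crop1.png',cv2.resize(f[160:255,270:410],None,fx=5.5,fy=5.5,interpolation=cv2.INTER_CUBIC))
c=imaging.capture('top')
for d in models.cut_out(c,'jig')[:1]:
    m=d['region'].astype(np.uint8); k=cv2.findContours(m,0,2)[0]; k=max(k,key=cv2.contourArea)
    P=onz(c,k[:,0],.012)[:,:2]; print('jig',d['confidence'],cv2.minAreaRect((P*1000).astype(np.float32)))
g=f.astype(int); hsv=cv2.cvtColor(f,cv2.COLOR_BGR2HSV)
m=np.zeros(f.shape[:2],np.uint8); m[188:238,285:333]=((hsv[...,1]<45)&(hsv[...,2]>110))[188:238,285:333]
k=max(cv2.findContours(m,0,2)[0],key=cv2.contourArea); P=onz(c,k[:,0],.052)[:,:2]
print('plate',cv2.boundingRect(k),cv2.minAreaRect((P*1000).astype(np.float32)))
```

```text
jig 0.93 ((558.1065063476562, -7.2869110107421875), (199.94549560546875, 309.3226623535156), 1.3552461862564087)
plate (290, 193, 36, 41) ((541.0072631835938, 76.65936279296875), (100.21752166748047, 86.31554412841797), 2.905426263809204)
```

View pics/crop1.png

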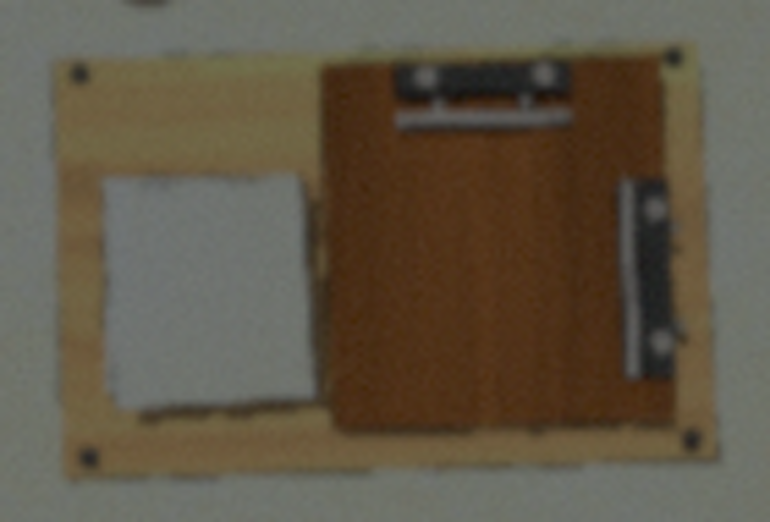

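The crop confirms it. The silver plate sits on the stack at (210,290), with the end tongue at x≈630 on the right and the side tongue at y≈118 at the top. I'll move beyond the stack's +y side.

Request:
apply_moves([
  [[0.0312,0.0186,0],0],
  [[0.0312,0.0186,0],0],
  [[0.0312,0.0186,0],0],
  [[0.0312,0.0186,0],0],
  [[0.0312,0.0186,0],0],
], hand=0.055)

```text
time_s: 1.22
tcp_pos: [0.3441, 0.4338, 0.2227]
ee_rot: [[0.928, -0.373, 0.0], [-0.373, -0.928, 0.0], [0.0, -0.0, -1.0]]
wrist_force: [1.0, -0.2, -0.7]
gripper_width: 0.709
gripper_force: 0.0
```

Request:
apply_moves([
  [[0.0312,0.0186,0],0],
  [[0.0312,0.0186,0],0],
  [[0.0312,0.0186,0],0],
  [[0.0312,0.0186,0],0],
  [[0.0312,0.0186,0],0],
])

```text
time_s: 1.63
tcp_pos: [0.4542, 0.2891, 0.2229]
ee_rot: [[0.928, -0.373, 0.0], [-0.373, -0.928, 0.0], [0.0, -0.001, -1.0]]
wrist_force: [0.6, 0.7, 0.4]
gripper_width: 0.635
gripper_force: 0.0
```

Request:
apply_moves([
  [[0.0312,0.0186,0],0],
  [[0.0312,0.0186,0],0],
  [[0.0312,0.0186,0],0],
  [[0.0312,0.0186,0],0],
  [[0,0,0],6.52],
])

```text
time_s: 2.05
tcp_pos: [0.544, 0.1708, 0.2224]
ee_rot: [[0.876, -0.482, 0.001], [-0.482, -0.876, -0.001], [0.001, 0.001, -1.0]]
wrist_force: [-0.0, 0.8, 0.4]
gripper_width: 0.629
gripper_force: 0.0
```

Request:
apply_moves([
  [[0,0,0],6.52],
  [[0,0,0],6.52],
  [[0,0,0],6.52],
  [[0,0,0],6.52],
  [[0,0,0],6.52],
])

```text
time_s: 2.47
tcp_pos: [0.5414, 0.1749, 0.2226]
ee_rot: [[0.479, -0.878, 0.0], [-0.878, -0.479, 0.0], [0.0, -0.0, -1.0]]
wrist_force: [1.0, 0.1, 0.5]
gripper_width: 0.632
gripper_force: 0.0
```

Request:
apply_moves([
  [[0,0,0],6.52],
  [[0,0,0],6.52],
  [[0,0,0],6.52],
  [[0,0,0],6.52],
  [[0,0,0],0],
])

```text
time_s: 2.88
tcp_pos: [0.5413, 0.175, 0.2226]
ee_rot: [[0.048, -0.999, 0.0], [-0.999, -0.048, 0.0], [-0.0, -0.0, -1.0]]
wrist_force: [0.4, -0.4, -0.4]
gripper_width: 0.63
gripper_force: 0.0
```

Run:
```python
from h import *
np.set_printoptions(precision=4,suppress=True)
c=imaging.capture('wrist'); cv2.imwrite('pics/w1.png',c['frame']); print(c['eye'],c['orientation'])
s=r.sense(); print(s['tcp_pos'],s['ee_rot'],s['wrist_force'],s['joints'],s['time_s'])
```

```text
[0.5432 0.1012 0.3854] [[-0.9989 -0.0454 -0.0135]
 [-0.0474  0.9616  0.2705]
 [ 0.0007  0.2708 -0.9626]]
[0.5413 0.1751 0.2226] [[ 0.0524 -0.9986  0.0002]
 [-0.9986 -0.0524  0.0001]
 [-0.0001 -0.0002 -1.    ]] [-0.21   -0.0335  0.2578] [ 34.2333  16.5855  -7.6127   0.0023 -65.7922 -31.2312] 2.9333
```

View pics/w1.png

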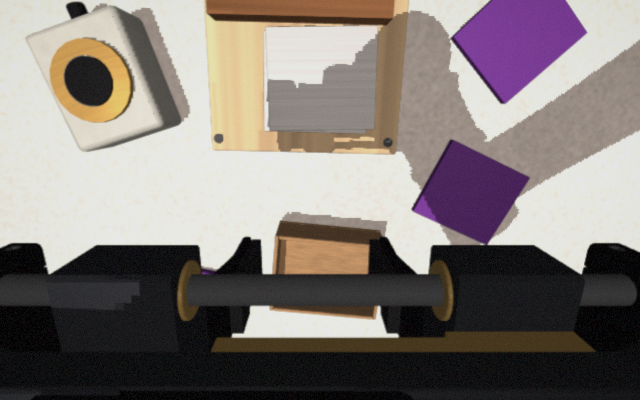

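The wrist picture shows the silver plate with top corners near (265,29), (376,27), (374,131) and (267,130), and the carton rim starting at row ~213.

Run:
```python
from h import *
np.set_printoptions(precision=4,suppress=True)
c=imaging.capture('wrist')
print(onz(c,[[265,29],[376,27],[374,131],[267,130]],.052)); print(onz(c,[[285,213],[385,222]],.05))
print('board',onz(c,[[212,150],[397,154]],.012))
g=cv2.cvtColor(c['frame'],cv2.COLOR_BGR2GRAY).astype(int)
for u in (285,320,355): print(u,g[122:142,u])
```

```text
[[0.5908 0.0369 0.052 ]
 [0.4927 0.0302 0.052 ]
 [0.4856 0.1203 0.052 ]
 [0.5878 0.1246 0.052 ]]
[[0.5685 0.2074 0.05  ]
 [0.4648 0.2119 0.05  ]]
board [[0.6526 0.1518 0.012 ]
 [0.4512 0.1458 0.012 ]]
285 [138 140 139 133 132 132 134 130 117 110 120 118 120 120 122 124 123 121
 123 121]
320 [141 138 144 135 137 138 137 126 122 134 121 123 124 125 122 123 124 123
 124 124]
355 [134 135 138 138 138 138 133 131 135 141 138 131 120 120 120 121 149 196
 188 130]
```

Request:
apply_moves([
  [[0.012,0.0035,0.035],0],
  [[0.013,0.0035,0.035],0],
  [[0,0,0.035],0],
  [[0,0,0.035],0],
  [[0,0,0.03],0],
])

```text
time_s: 3.4
tcp_pos: [0.535, 0.1492, 0.0508]
ee_rot: [[0.052, -0.999, -0.001], [-0.999, -0.052, -0.0], [0.0, 0.001, -1.0]]
wrist_force: [0.4, 0.0, -0.1]
gripper_width: 0.631
gripper_force: 0.0
```

Request:
apply_moves([
  [[0,0,0.006],0],
  [[0,0,0],0],
  [[0.004,0,0],0],
  [[0.004,0,0],0],
  [[0,0,0],0],
])

```text
time_s: 3.82
tcp_pos: [0.5372, 0.1418, 0.0487]
ee_rot: [[0.05, -0.999, 0.003], [-0.999, -0.05, 0.002], [-0.002, -0.004, -1.0]]
wrist_force: [0.4, -0.3, -0.4]
gripper_width: 0.631
gripper_force: 0.0
```

Request:
apply_moves([
  [[0.003,0,0],0],
  [[0.003,0,0],0],
  [[0.003,0,0],0],
  [[0.003,0,0],0],
  [[0,0,0],0],
])

```text
time_s: 4.23
tcp_pos: [0.5372, 0.1298, 0.0471]
ee_rot: [[0.05, -0.999, 0.002], [-0.999, -0.05, 0.001], [-0.001, -0.002, -1.0]]
wrist_force: [-0.5, 1.3, 0.8]
gripper_width: 0.63
gripper_force: 0.4
```

Request:
apply_moves([
  [[0.002,0,0],0],
  [[0.003,0,0],0],
  [[0.004,0,0],0],
  [[0.005,0,0],0],
  [[0.005,0,0],0],
])

```text
time_s: 4.65
tcp_pos: [0.5382, 0.1109, 0.047]
ee_rot: [[0.051, -0.999, 0.002], [-0.999, -0.051, 0.001], [-0.001, -0.002, -1.0]]
wrist_force: [-0.8, 4.2, 4.3]
gripper_width: 0.633
gripper_force: 2.3
```

Request:
apply_moves([
  [[0.005,0,0],0],
  [[0.005,0,0],0],
  [[0.005,0,0],0],
  [[0.005,0,0],0],
  [[0.005,0,0],0],
])

```text
time_s: 5.07
tcp_pos: [0.5393, 0.0855, 0.0469]
ee_rot: [[0.05, -0.999, 0.001], [-0.999, -0.05, 0.001], [-0.001, -0.001, -1.0]]
wrist_force: [0.0, 4.7, 3.7]
gripper_width: 0.634
gripper_force: 2.6
```

Run:
```python
from h import *
np.set_printoptions(precision=4,suppress=True)
s=r.sense(); print(s['tcp_pos'],s['wrist_force'])
c=imaging.capture('top'); f=c['frame']
a=cv2.resize(f[175:245,280:405],None,fx=6,fy=6,interpolation=cv2.INTER_CUBIC)
w=imaging.capture('wrist')['frame']
cv2.imwrite('pics/c2.png',np.vstack([a,cv2.resize(w,(750,469))])[:600] if 0 else np.hstack([cv2.resize(f[175:245,280:405],(400,224)),cv2.resize(w,(400,224))]))
```

```text
[0.5393 0.0855 0.0469] [0.0185 4.6537 3.7246]
```

View pics/c2.png

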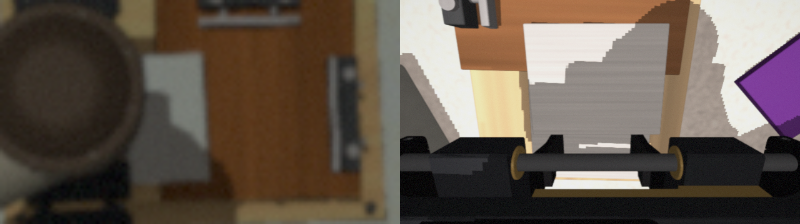

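The plate is sliding off squarely, its front edge already over the bed. The vertical force shows slight downward friction, so I'll ease z up a little and keep going.

Request:
apply_moves([
  [[0.003,0,-0.0004],0],
  [[0.004,0,0],0],
  [[0.005,0,0],0],
  [[0.005,0,0],0],
  [[0.005,0,0],0],
])

```text
time_s: 5.58
tcp_pos: [0.539, 0.0628, 0.0464]
ee_rot: [[0.05, -0.999, -0.002], [-0.999, -0.05, -0.001], [0.001, 0.002, -1.0]]
wrist_force: [-0.3, 0.6, -2.3]
gripper_width: 0.631
gripper_force: 0.6
```

Request:
apply_moves([
  [[0.005,0,0],0],
  [[0.005,0,0],0],
  [[0.005,0,0],0],
  [[0.005,0,0],0],
  [[0.005,0,0],0],
])

```text
time_s: 6.0
tcp_pos: [0.5412, 0.0383, 0.0469]
ee_rot: [[0.05, -0.999, -0.0], [-0.999, -0.05, 0.0], [-0.0, 0.0, -1.0]]
wrist_force: [0.4, 1.5, -1.0]
gripper_width: 0.635
gripper_force: 0.6
```

Request:
apply_moves([
  [[0.005,0,0],0],
  [[0.005,0,0],0],
  [[0.005,0,0],0],
  [[0.005,0,0],0],
  [[0.004,0,0],0],
])

```text
time_s: 6.42
tcp_pos: [0.5423, 0.0143, 0.0469]
ee_rot: [[0.05, -0.999, -0.0], [-0.999, -0.05, 0.0], [-0.0, 0.0, -1.0]]
wrist_force: [-0.5, 1.4, -0.9]
gripper_width: 0.633
gripper_force: 0.7
```

Run:
```python
from h import *
np.set_printoptions(precision=4,suppress=True)
s=r.sense(); print(s['tcp_pos'],s['wrist_force'])
c=imaging.capture('wrist'); cv2.imwrite('pics/w3.png',c['frame'])
np.savez('w3.npz',**{k:np.array(c[k]) for k in ('intrinsics','dist','eye','orientation')})
```

```text
[0.5423 0.0143 0.0469] [-0.4988  1.3972 -0.8552]
```

View pics/w3.png

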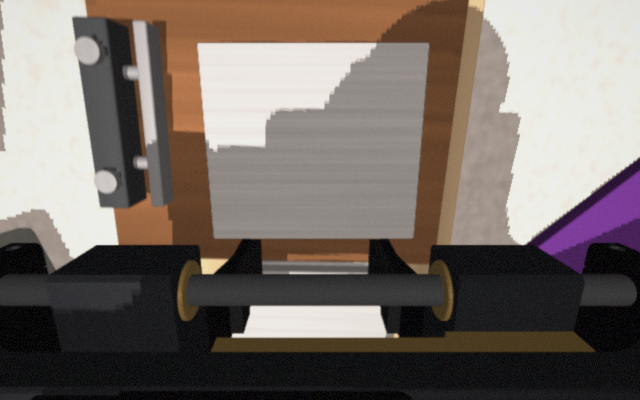

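The plate lies flat on the bed, with corners (198,44), (428,43), (414,238) and (212,238). The side tongue's top runs about (147,22) to (163,205).

Run:
```python
from h import *
np.set_printoptions(precision=4,suppress=True)
c=dict(np.load('w3.npz')); f=cv2.imread('pics/w3.png'); g=cv2.cvtColor(f,cv2.COLOR_BGR2GRAY).astype(int)
for v in (40,80,110,150,190): print(v,g[v,125:220])
P=onz(c,[[198,44],[428,43],[414,238],[212,238]],.05); print(P)
for a,b in ((0,1),(3,2),(0,3),(1,2)): d=P[b]-P[a]; print(np.linalg.norm(d),np.degrees(np.arctan2(d[1],d[0]))%90)
T=onz(c,[[147,22],[163,205]],.054); d=T[1]-T[0]; print(T,np.degrees(np.arctan2(d[1],d[0]))%90)
t=dict(imaging.capture('top')); print('end tongue',onz(t,[[270+620/5.5,160+182/5.5],[270+633/5.5,160+378/5.5]],.054))
```

```text
40 [ 25  31  31  29  43  61  68  67  79 140 181 194 196 195 196 196 198 196
 198 200 188 169 130  91  70  68  64  68  67  63  66  66  64  65  67  67
  69  66  67  68  70 100 115 117 118 117 115 116 116 115 118 117 117 117
 118 117 118 116 118 120 117 116 119 121 116 117 117 116 117 119 117 116
 116 118 117 117 117 117 118 116 117 116 118 118 117 118 116 116 115 115
 117 115 116 114 115]
80 [ 35  41  43  48  50  61  73  73  82  91  96  96 101 132 176 197 197 201
 201 202 204 203 206 205 194 170 133  89  66  72  67  69  71  69  68  68
  65  68  71  78  76  77  77  76  76  76  84 116 132 137 133 137 136 137
 134 137 137 134 134 134 136 131 136 134 136 133 135 135 133 134 134 136
 133 132 128 181 225 231 233 233 233 233 232 233 231 232 231 233 232 231
 231 232 232 232 233]
110 [ 35  30  31  31  31  30  32  33  28  25  34  35  59  72  70  74 112 166
 195 201 202 206 208 208 211 209 209 199 170 127  84  67  70  65  67  67
  68  73  68  70  71  71  72  75  70  72  77 103 123 127 125 126 126 127
 128 127 127 125 126 126 125 125 125 127 128 126 128 129 127 125 125 127
 124 124 126 124 127 149
[... 556 characters left out ...]
 70  70  78  96 109 112 113 110 110 112 109 113 114 109
 102  85  75  69  71  72  70  68  71  71  68  65  70  75  69  73  71  71
  72  74  73  69  68  72  74  70  68  72  71  74  72  68  70  70  70  69
  69  72  70  68  70  68  69  71  71  71  70  71  96 127 139 141 142 142
 142 142 140 142 141]
[[ 0.5956 -0.0831  0.05  ]
 [ 0.497  -0.0883  0.05  ]
 [ 0.4916  0.001   0.05  ]
 [ 0.5924  0.006   0.05  ]]
0.09873420261496958 3.0521558662699704
0.10096747392476232 2.7977772345093967
0.0890668155821089 2.0280085221070436
0.08950314604850214 3.4620591470215913
[[ 0.6149 -0.0898  0.054 ]
 [ 0.6139 -0.0113  0.054 ]] 0.7658002477070625
end tongue [[ 0.5875 -0.1139  0.054 ]
 [ 0.4984 -0.118   0.054 ]]
```

Jig yaw is about 1.5°. The plate is ~30 mm from the end tongue and ~20 mm from the side tongue. I'll turn to the jig angle and keep pushing, gently towards the end.

Request:
apply_moves([
  [[0.002,0,0.0006],0.4],
  [[0.004,0,0.0006],0.5],
  [[0.005,0,0],0.5],
  [[0.005,0,0],0],
  [[0.003,0,0],0],
])

```text
time_s: 6.93
tcp_pos: [0.5441, -0.0038, 0.0465]
ee_rot: [[0.026, -1.0, 0.003], [-1.0, -0.026, 0.001], [-0.001, -0.003, -1.0]]
wrist_force: [1.0, 4.7, 4.7]
gripper_width: 0.631
gripper_force: 2.5
```

Request:
apply_moves([
  [[0.002,0,0],0],
  [[0.001,0,0],0],
  [[0.001,0,0],0],
  [[0.001,0,0],0],
  [[0,0,0],0],
])

```text
time_s: 7.35
tcp_pos: [0.5434, -0.0091, 0.0458]
ee_rot: [[0.026, -1.0, 0.001], [-1.0, -0.026, -0.0], [0.0, -0.001, -1.0]]
wrist_force: [1.2, 3.3, 2.9]
gripper_width: 0.632
gripper_force: 1.9
```

Run:
```python
from h import *
np.set_printoptions(precision=4,suppress=True)
s=r.sense(); print(s['tcp_pos'],s['wrist_force'],s['ee_rot'][:2,0])
c=imaging.capture('wrist'); cv2.imwrite('pics/w4.png',c['frame'])
np.savez('w4.npz',**{k:np.array(c[k]) for k in ('intrinsics','dist','eye','orientation')})
```

```text
[ 0.5434 -0.0091  0.0458] [1.2414 3.311  2.8887] [ 0.0258 -0.9997]
```

View pics/w4.png

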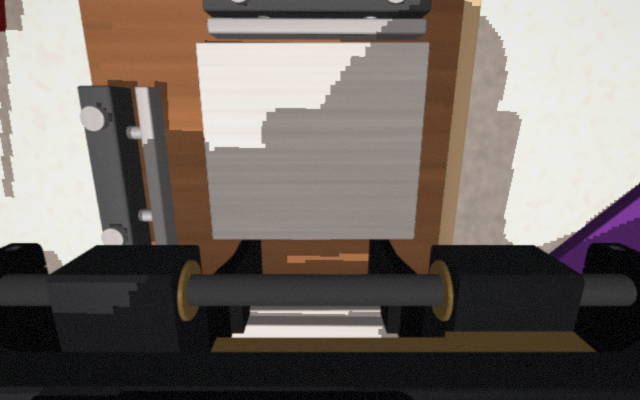

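The plate front edge is at row ~43 and the end tongue face at rows ~33–39, so only a few mm remain. I'll measure the angle between them.

```bash
cat > meas.py <<'E'
from h import *
np.set_printoptions(precision=4,suppress=True)
def fit(g,c,horiz,lines,rng,z,sign):
    pts=[]
    for q in lines:
        v=(g[rng[0]:rng[1],q-1:q+2].mean(1) if horiz else g[q-1:q+2,rng[0]:rng[1]].mean(0))
        d=np.diff(v)*sign; i=int(np.argmax(d)); 
        o=0
        if 0<i<len(d)-1:
            a,b,e=d[i-1:i+2]; o=0.5*(a-e)/(a-2*b+e) if a-2*b+e else 0
        p=rng[0]+i+.5+o; pts.append((q,p) if horiz else (p,q))
    P=onz(c,pts,z)[:,:2]; m=P.mean(0); u=np.linalg.svd(P-m)[2][0]; 
    a=np.degrees(np.arctan2(u[1],u[0])); a=(a+45)%90-45
    res=np.abs((P-m)@[-u[1],u[0]]).max()
    return m,a,res,np.array(pts)[[0,-1]]
E
python3 - <<'E'
from meas import *
c=dict(np.load('w4.npz')); g=cv2.cvtColor(cv2.imread('pics/w4.png'),cv2.COLOR_BGR2GRAY).astype(float)
for u in (225,260,300,350,400): print(u,g[14:50,u].astype(int))
print('endT top front',fit(g,c,1,range(215,330,8),(28,38),.054,-1))
print('plate front',fit(g,c,1,range(205,330,8),(38,48),.05,1))
print('sideT',fit(g,c,0,range(95,135,5),(145,162),.054,-1))
print('sideT',fit(g,c,0,range(145,240,8),(150,178),.054,-1))
print('plate +x',fit(g,c,0,range(55,145,8),(192,216),.05,1))
print('plate -x',fit(g,c,0,range(55,235,12),(408,432),.05,-1))
print('plate back',fit(g,c,1,range(265,365,8),(232,244),.05,-1))
E
```

```text
225 [ 33  33  32  68 141 169 186 188 190 192 191 193 195 197 199 199 200 188
 159 117  79  73  75  75  81 104 105  81 116 197 228 231 231 232 232 232]
260 [ 39  55 100 107 128 167 189 192 189 194 194 197 198 198 199 202 200 190
 163 126  83  76  74  73  80 100 115 111 125 201 230 232 232 231 231 231]
300 [ 33  35  35  50  95 165 188 191 195 194 195 198 200 197 198 201 199 192
 168 132  72  73  75  75  84 102 116 122 149 208 229 232 230 231 232 231]
350 [ 38  35  35  43  85 159 188 197 195 199 199 200 199 200 201 201 202 197
 177 143  78  63  78  74  73  74  75  90 144 210 231 230 231 229 230 231]
400 [ 26  28  24  26  57 107 114 116 118 118 117 119 117 116 118 120 119 116
 102  86  67  58  60  59  61  63  72  81 109 135 142 143 139 140 141 142]
endT top front (array([ 0.5623, -0.1119]), np.float64(1.1978344906480913), np.float64(8.256971434198764e-05), array([[215.    ,  32.6806],
       [327.    ,  33.3277]]))
plate front (array([ 0.5654, -0.109 ]), np.float64(1.4322747319464781), np.float64(3.465303001352878e-05), array([[205.    ,  42.451 ],
       [325.    ,  42.4382]]))
sideT (array([ 0.6154, -0.0789]), np.float64(1.3406373301369285), np.float64(6.634981503616903e-05), array([[148.1463,  95.    ],
       [152.4464, 130.    ]]))
sideT (array([ 0.615 , -0.0443]), np.float64(-0.8342419958357254), np.float64(0.004687359240509256), array([[154.6   , 145.    ],
       [165.3056, 233.    ]]))
plate +x (array([ 0.5943, -0.085 ]), np.float64(2.9234795377281557), np.float64(0.0014327503147820515), array([[196.3333,  55.    ],
       [208.5244, 143.    ]]))
plate -x (array([ 0.4943, -0.0692]), np.float64(1.5651422364680059), np.float64(3.214370149120105e-05), array([[428.254 ,  55.    ],
       [414.6203, 223.    ]]))
plate back (array([ 0.5428, -0.02  ]), np.float64(1.5622503878932434), np.float64(0.00022841544917133187), array([[265.    , 238.767 ],
       [361.    , 238.6325]]))
```

The end tongue is at 1.25° and the plate at 1.5°, with a ~3 mm gap. I'll correct by 0.25° and close it slowly.

Request:
apply_moves([
  [[0.0005,0,-0.0004],0.25],
  [[0.0005,0,0],0],
  [[0.0005,0,0],0],
  [[0.0005,0,0],0],
  [[0,0,0],0],
])

```text
time_s: 7.82
tcp_pos: [0.5426, -0.0114, 0.0458]
ee_rot: [[0.021, -1.0, -0.001], [-1.0, -0.021, -0.0], [0.0, 0.001, -1.0]]
wrist_force: [-0.4, 1.4, 0.5]
gripper_width: 0.635
gripper_force: 1.0
```

Request:
apply_moves([
  [[0.0004,0,0],0],
  [[0.0004,0,0],0],
  [[0,0,0],0],
])

```text
time_s: 8.07
tcp_pos: [0.5426, -0.0115, 0.0458]
ee_rot: [[0.021, -1.0, -0.001], [-1.0, -0.021, 0.001], [-0.001, 0.001, -1.0]]
wrist_force: [0.5, 4.6, 0.0]
gripper_width: 0.632
gripper_force: 2.5
```

Request:
apply_moves([
  [[0.0003,0,0],0],
  [[0.0003,0,0],0],
  [[0,0,0],0],
  [[0,0,0],0],
])

```text
time_s: 8.4
tcp_pos: [0.5426, -0.0116, 0.0458]
ee_rot: [[0.021, -1.0, -0.001], [-1.0, -0.021, 0.001], [-0.001, 0.001, -1.0]]
wrist_force: [-0.5, 6.7, 0.7]
gripper_width: 0.629
gripper_force: 3.6
```

Request:
apply_moves([
  [[0.0003,0,0],0],
  [[0.0003,0,0],0],
  [[0.0002,0,0],0],
  [[0,0,0],0],
  [[0,0,0],0],
])

```text
time_s: 8.82
tcp_pos: [0.5426, -0.0117, 0.0458]
ee_rot: [[0.021, -1.0, -0.001], [-1.0, -0.021, 0.002], [-0.002, 0.001, -1.0]]
wrist_force: [-1.3, 9.9, 1.2]
gripper_width: 0.633
gripper_force: 5.0
```

Request:
apply_moves([
  [[0,0,0],0],
  [[0,0,0],0],
  [[0,0,0],0],
  [[0,0,0],0],
  [[0,0,0],0],
])

```text
time_s: 9.23
tcp_pos: [0.5427, -0.0117, 0.0458]
ee_rot: [[0.021, -1.0, -0.001], [-1.0, -0.021, 0.002], [-0.002, 0.001, -1.0]]
wrist_force: [-0.8, 8.9, 0.8]
gripper_width: 0.634
gripper_force: 5.0
```

Request:
apply_moves([
  [[0.0002,0,0],0],
  [[0,0,0],0],
  [[0,0,0],0],
  [[0,0,0],0],
  [[0,0,0],0],
])

```text
time_s: 9.65
tcp_pos: [0.5427, -0.0118, 0.0458]
ee_rot: [[0.021, -1.0, -0.001], [-1.0, -0.021, 0.002], [-0.002, 0.001, -1.0]]
wrist_force: [-0.9, 10.1, 1.2]
gripper_width: 0.632
gripper_force: 5.4
```

Request:
apply_moves([
  [[0,0,0],0],
  [[0,0,0],0],
  [[0,0,0],0],
  [[0,0,0],0],
  [[0,0,0],0],
])

```text
time_s: 10.07
tcp_pos: [0.5427, -0.0118, 0.0458]
ee_rot: [[0.021, -1.0, -0.001], [-1.0, -0.021, 0.002], [-0.002, 0.001, -1.0]]
wrist_force: [-1.2, 10.4, 1.1]
gripper_width: 0.636
gripper_force: 5.4
```

Request:
apply_moves([
  [[-0.001,0,0],0],
  [[-0.002,0,0],0],
  [[-0.005,0,0],0],
  [[-0.01,0,0],0],
  [[0,0,0],0],
])

```text
time_s: 10.48
tcp_pos: [0.5425, 0.0053, 0.0459]
ee_rot: [[0.022, -1.0, -0.001], [-1.0, -0.022, -0.0], [0.0, 0.001, -1.0]]
wrist_force: [0.5, 1.0, -0.5]
gripper_width: 0.627
gripper_force: 0.0
```

Run:
```python
from meas import *
s=r.sense(); print(s['tcp_pos'],s['wrist_force'],s['ee_rot'][:2,0],s['joints'])
c=imaging.capture('wrist'); cv2.imwrite('pics/w5.png',c['frame'])
np.savez('w5.npz',**{k:np.array(c[k]) for k in ('intrinsics','dist','eye','orientation')})
P=[[.4945,-.02,.05],[.5945,-.02,.05],[.5945,-.11,.05],[.4945,-.11,.05],[.5423,-.1125,.054],[.615,-.06,.054]]
print(proj(c,P))
```

```text
[0.5425 0.0053 0.0459] [ 0.4879  0.9845 -0.5446] [ 0.0221 -0.9998] [ 17.6947  25.3911 -23.653    0.0155 -41.0088 -16.4385]
[[410.9795 212.9801]
 [205.0713 208.8597]
 [190.9143   0.3807]
 [432.0175   6.262 ]
 [317.3007  -6.4668]
 [149.8451 123.6805]]
```

View pics/w5.png

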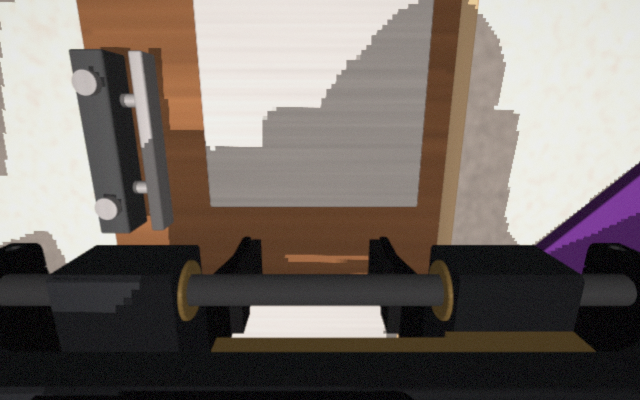

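The plate is seated against the end stop: it was held at ~10 N and its back edge is at row 207. Next I'll lift, go round to the -x side and turn by -90°.

Request:
apply_moves([
  [[0,0,-0.0275],0],
  [[0,0,-0.0275],0],
  [[0.0163,0.02,0],0],
  [[0.0163,0.02,0],0],
  [[0.0163,0.02,0],0],
], hand=0.045)

```text
time_s: 10.95
tcp_pos: [0.4831, -0.0461, 0.1015]
ee_rot: [[0.022, -1.0, 0.0], [-1.0, -0.022, 0.0], [-0.0, -0.0, -1.0]]
wrist_force: [-0.3, 0.0, 0.2]
gripper_width: 0.52
gripper_force: 0.0
```

Request:
apply_moves([
  [[0.0163,0.02,0],0],
  [[0,0,0],-6.92],
  [[0,0,0],-6.92],
  [[0,0,0],-6.92],
  [[0,0,0],-6.92],
])

```text
time_s: 11.37
tcp_pos: [0.4639, -0.0628, 0.1013]
ee_rot: [[0.488, -0.873, -0.0], [-0.873, -0.488, -0.0], [0.0, 0.0, -1.0]]
wrist_force: [0.4, -0.6, 0.4]
gripper_width: 0.524
gripper_force: 0.0
```

Request:
apply_moves([
  [[0,0,0],-6.92],
  [[0,0,0],-6.92],
  [[0,0,0],-6.92],
  [[0,0,0],-6.92],
  [[0,0,0],-6.92],
])

```text
time_s: 11.78
tcp_pos: [0.4639, -0.0626, 0.1011]
ee_rot: [[0.898, -0.441, -0.001], [-0.441, -0.898, -0.0], [-0.0, 0.0, -1.0]]
wrist_force: [-0.0, -0.5, -0.7]
gripper_width: 0.516
gripper_force: 0.0
```

Request:
apply_moves([
  [[0,0,0],-6.92],
  [[0,0,0],-6.92],
  [[0,0,0],-6.92],
  [[0,0,0],-6.96],
  [[0,0,0],0],
])

```text
time_s: 12.2
tcp_pos: [0.4639, -0.0626, 0.1011]
ee_rot: [[1.0, 0.023, -0.001], [0.023, -1.0, -0.0], [-0.001, 0.0, -1.0]]
wrist_force: [0.3, 0.7, -0.7]
gripper_width: 0.521
gripper_force: 0.0
```

Run:
```python
from meas import *
s=r.sense(); print(s['tcp_pos'],s['wrist_force'],s['ee_rot'][:2,0],s['joints'])
c=imaging.capture('wrist'); cv2.imwrite('pics/w6.png',c['frame'])
np.savez('w6.npz',**{k:np.array(c[k]) for k in ('intrinsics','dist','eye','orientation')})
```

```text
[ 0.4639 -0.0626  0.1011] [ 0.2622  0.6509 -0.6932] [0.9997 0.0231] [ 12.282   14.6796 -30.5585   0.0094 -44.7933  79.0372]
```

View pics/w6.png

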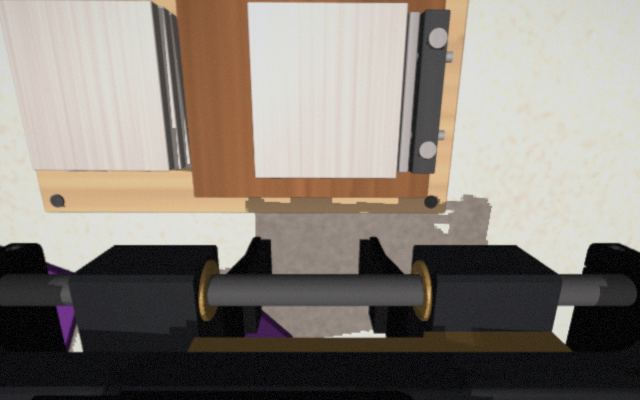

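The plate (250–408, 5–178) lies along the end tongue at columns ~403–412, and the rest of the stack at left looks undisturbed. I'll check the angles, then descend.

Run:
```python
from meas import *
c=dict(np.load('w6.npz')); g=cv2.cvtColor(cv2.imread('pics/w6.png'),cv2.COLOR_BGR2GRAY).astype(float)
print('plate -x edge',fit(g,c,1,range(265,390,8),(170,186),.05,-1))
print('plate +y edge',fit(g,c,0,range(15,170,8),(242,262),.05,1))
print('plate -y edge',fit(g,c,0,range(15,170,8),(390,412),.05,-1))
```

```text
plate -x edge (array([ 0.4933, -0.0681]), np.float64(1.1888146340558166), np.float64(3.0087738606417142e-05), array([[265.    , 177.296 ],
       [385.    , 177.4561]]))
plate +y edge (array([ 0.5436, -0.0224]), np.float64(1.0947073923916832), np.float64(0.00013812086118884938), array([[247.5253,  15.    ],
       [254.467 , 167.    ]]))
plate -y edge (array([ 0.5456, -0.1124]), np.float64(2.493804116504549), np.float64(0.005874468613503462), array([[406.6331,  15.    ],
       [407.8684, 167.    ]]))
```

Request:
apply_moves([
  [[0,0,0.02],0],
  [[0,0,0.02],0],
  [[0,0,0.0155],0],
  [[0,0,0],0],
  [[0,0,0],0],
])

```text
time_s: 12.67
tcp_pos: [0.4638, -0.0626, 0.0453]
ee_rot: [[1.0, 0.019, -0.002], [0.019, -1.0, -0.001], [-0.002, 0.001, -1.0]]
wrist_force: [0.0, 0.4, 1.0]
gripper_width: 0.515
gripper_force: 0.0
```

Request:
apply_moves([
  [[0.004,0,0],0],
  [[0.004,0,0],0],
  [[0.004,0,0],0],
  [[0.004,0,0],0],
  [[0.002,0,0],0],
])

```text
time_s: 13.08
tcp_pos: [0.4835, -0.0619, 0.0463]
ee_rot: [[1.0, 0.021, 0.002], [0.021, -1.0, 0.0], [0.002, -0.0, -1.0]]
wrist_force: [-0.1, 1.3, 0.6]
gripper_width: 0.514
gripper_force: 0.0
```

Request:
apply_moves([
  [[0.001,0,0],0],
  [[0.001,0,0],0],
  [[0.001,0,0],0],
  [[0.001,0.0001,0],0],
  [[0.001,0.0001,0],0],
])

```text
time_s: 13.5
tcp_pos: [0.484, -0.0623, 0.0451]
ee_rot: [[1.0, 0.02, -0.007], [0.02, -1.0, -0.0], [-0.007, 0.0, -1.0]]
wrist_force: [-8.7, 2.9, 6.4]
gripper_width: 0.517
gripper_force: 4.0
```

Request:
apply_moves([
  [[0.0015,0.0001,0],0],
  [[0.002,0.0001,0],0],
  [[0.002,0,0],0],
  [[0.002,0,0],0],
  [[0.0015,0,0],0],
])

```text
time_s: 13.92
tcp_pos: [0.4936, -0.0622, 0.045]
ee_rot: [[1.0, 0.021, -0.005], [0.021, -1.0, -0.0], [-0.005, 0.0, -1.0]]
wrist_force: [-1.6, 0.1, -0.6]
gripper_width: 0.515
gripper_force: 1.0
```

Request:
apply_moves([
  [[0.0015,0,0],0],
  [[0.0015,0,0],0],
  [[0.0015,0,0],0],
  [[0.001,0,0],0],
  [[0,0,0],0],
])

```text
time_s: 14.33
tcp_pos: [0.5023, -0.062, 0.0456]
ee_rot: [[1.0, 0.021, 0.001], [0.021, -1.0, -0.0], [0.001, 0.0, -1.0]]
wrist_force: [-0.7, 0.3, -0.3]
gripper_width: 0.518
gripper_force: 0.4
```

Request:
apply_moves([
  [[0.0006,0,0],0],
  [[0.0006,0,0],0],
  [[0.0006,0,0],0],
  [[0,0,0],0],
])

```text
time_s: 14.67
tcp_pos: [0.5035, -0.062, 0.0456]
ee_rot: [[1.0, 0.021, -0.0], [0.021, -1.0, -0.0], [-0.0, -0.0, -1.0]]
wrist_force: [-0.4, 0.6, -1.2]
gripper_width: 0.514
gripper_force: 0.6
```

Run:
```python
from meas import *
s=r.sense(); print(s['tcp_pos'],s['wrist_force'],s['ee_rot'][:2,0])
c=imaging.capture('wrist'); cv2.imwrite('pics/w7.png',c['frame'])
g=cv2.cvtColor(c['frame'],cv2.COLOR_BGR2GRAY).astype(int)
for p in ([.5945,-.1,.05],[.614,-.06,.054],[.614,-.02,.054],[.55,-.0224,.05],[.55,-.1124,.05]): print(p,proj(c,[p]))
for d in ('side_stop','end_stop'):
    for k in models.cut_out(c,d)[:1]: print(d,np.array(k['extent'])*[640,400,640,400])
for u in (280,310,340,370): print(u,g[0:60,u])
for v in (80,120,160,200): print(v,g[v,370:450])
```

```text
[ 0.5035 -0.062   0.0456] [-0.4346  0.5671 -1.2058] [0.9998 0.0212]
[0.5945, -0.1, 0.05] [[407.7636  64.0081]]
[0.614, -0.06, 0.054] [[316.2155   8.9762]]
[0.614, -0.02, 0.054] [[217.2807   6.7489]]
[0.55, -0.0224, 0.05] [[232.5608 162.7524]]
[0.55, -0.1124, 0.05] [[425.2911 166.6894]]
side_stop [191.424   0.8   201.216  16.4  ]
end_stop [415.424  75.92   76.288 168.   ]
280 [212 214 214 214 212 184 145  95  70  65  70  64  66  65  72 121 208 230
 235 235 235 235 236 236 236 237 237 236 236 236 236 236 236 237 237 236
 236 239 239 236 237 237 237 236 237 236 236 236 237 238 237 237 236 238
 238 238 239 237 237 237]
310 [208 210 211 208 206 179 142  95  67  66  69  65  70  66  72 116 201 223
 234 232 233 234 235 236 234 234 234 233 234 234 234 235 234 234 233 234
 236 234 235 234 233 236 234 236 233 234 234 232 233 234 234 234 234 232
 233 235 235 234 235 234]
340 [207 208 207 208 202 175 137  95  71  68  69  64  63  65  73 122 200 222
 234 233 231 233 234 234 234 234 234 234 233 234 233 234 233 233 233 234
 234 234 233 234 233 233 233 234 233 234 234 234 235 234 233 234 233 235
 234 
[... 888 characters left out ...]
91 188
 186 185 164  95  42  40  32  32]
160 [233 232 232 232 232 232 231 233 232 230 230 228 228 228 228 230 231 232
 229 228 229 230 231 233 233 233 232 230 229 229 230 232 233 233 233 229
 229 231 231 230 231 230 229 230 231 232 230 229 230 229 229 229 231 227
 203 136  81  79 115 158 183 197 196 197 195 193 196 195 191 189 163  97
  44  36  39  34  40  34  54  75]
200 [230 228 231 228 230 229 229 229 228 228 228 226 228 229 228 227 228 227
 228 229 231 231 234 232 231 229 228 231 231 231 232 232 229 229 228 230
 230 230 229 227 229 231 230 229 229 228 227 227 226 229 212 146  90  70
  82 145 180 195 195 197 197 192 194 194 190 187 166 101  44  34  32  32
  18  35  64  75  85  85  86  84]
```

About 3 mm is left to the side tongue, and the plate is still along the end tongue.

Request:
apply_moves([
  [[0.0006,0,0],0],
  [[0.0006,0,0],0],
  [[0.0005,0,0],0],
  [[0,0,0],0],
  [[0,0,0],0],
])

```text
time_s: 15.23
tcp_pos: [0.5054, -0.0619, 0.0457]
ee_rot: [[1.0, 0.021, 0.0], [0.021, -1.0, -0.0], [0.0, 0.0, -1.0]]
wrist_force: [-0.4, -0.8, -0.2]
gripper_width: 0.513
gripper_force: 0.6
```

Request:
apply_moves([
  [[0.0004,0,0],0],
  [[0.0004,0,0],0],
  [[0,0,0],0],
  [[0,0,0],0],
])

```text
time_s: 15.57
tcp_pos: [0.5054, -0.0619, 0.0456]
ee_rot: [[1.0, 0.021, -0.001], [0.021, -1.0, -0.0], [-0.001, 0.0, -1.0]]
wrist_force: [-3.6, 0.2, 1.6]
gripper_width: 0.515
gripper_force: 1.8
```

Contact. I'll build up to about 10 N.

Request:
apply_moves([
  [[0.0003,0,0],0],
  [[0.0003,0,0],0],
  [[0.0003,0,0],0],
  [[0,0,0],0],
  [[0,0,0],0],
])

```text
time_s: 15.98
tcp_pos: [0.5056, -0.062, 0.0456]
ee_rot: [[1.0, 0.021, -0.003], [0.021, -1.0, -0.0], [-0.003, 0.0, -1.0]]
wrist_force: [-5.6, 0.6, 4.3]
gripper_width: 0.514
gripper_force: 2.9
```

Request:
apply_moves([
  [[0.0003,0,-0.0003],0],
  [[0.0003,0,0],0],
  [[0.0003,0,0],0],
  [[0,0,0],0],
  [[0,0,0],0],
])

```text
time_s: 16.4
tcp_pos: [0.5056, -0.062, 0.0456]
ee_rot: [[1.0, 0.021, -0.005], [0.021, -1.0, -0.0], [-0.005, 0.0, -1.0]]
wrist_force: [-7.2, 1.2, 2.4]
gripper_width: 0.518
gripper_force: 3.4
```

Request:
apply_moves([
  [[0.0003,0,0],0],
  [[0.0003,0,-0.0002],0],
  [[0.0003,0,0],0],
  [[0,0,0],0],
  [[0,0,0],0],
])

```text
time_s: 16.82
tcp_pos: [0.5056, -0.062, 0.0456]
ee_rot: [[1.0, 0.021, -0.007], [0.021, -1.0, -0.0], [-0.007, 0.0, -1.0]]
wrist_force: [-8.3, 2.1, 4.5]
gripper_width: 0.519
gripper_force: 4.1
```

Request:
apply_moves([
  [[0.0003,0,-0.0003],0],
  [[0.0003,0,0],0],
  [[0,0,0],0],
  [[0,0,0],0],
  [[0,0,0],0],
])

```text
time_s: 17.23
tcp_pos: [0.5057, -0.0621, 0.0456]
ee_rot: [[1.0, 0.02, -0.008], [0.02, -1.0, -0.0], [-0.008, 0.0, -1.0]]
wrist_force: [-8.9, 1.4, 3.9]
gripper_width: 0.517
gripper_force: 4.3
```

Request:
apply_moves([
  [[0,0,0],0],
  [[0,0,0],0],
  [[0,0,0],0],
  [[0,0,0],0],
  [[0,0,0],0],
])

```text
time_s: 17.65
tcp_pos: [0.5057, -0.0621, 0.0456]
ee_rot: [[1.0, 0.02, -0.008], [0.02, -1.0, -0.0], [-0.008, 0.0, -1.0]]
wrist_force: [-8.6, 1.7, 3.2]
gripper_width: 0.514
gripper_force: 4.3
```

Request:
apply_moves([
  [[0.0004,0,-0.0002],0],
  [[0.0003,0,0],0],
  [[0,0,0],0],
  [[0,0,0],0],
  [[0,0,0],0],
])

```text
time_s: 18.07
tcp_pos: [0.5057, -0.0621, 0.0456]
ee_rot: [[1.0, 0.02, -0.009], [0.02, -1.0, -0.001], [-0.009, 0.0, -1.0]]
wrist_force: [-9.4, 2.9, 3.8]
gripper_width: 0.517
gripper_force: 4.7
```

Request:
apply_moves([
  [[0,0,0],0],
  [[0,0,0],0],
  [[0,0,0],0],
  [[0,0,0],0],
  [[0,0,0],0],
])

```text
time_s: 18.48
tcp_pos: [0.5057, -0.0621, 0.0456]
ee_rot: [[1.0, 0.02, -0.009], [0.02, -1.0, -0.001], [-0.009, 0.0, -1.0]]
wrist_force: [-9.4, 3.0, 4.0]
gripper_width: 0.515
gripper_force: 4.7
```

Run:
```python
from meas import *
s=r.sense(); print(s['tcp_pos'],s['wrist_force'])
c=imaging.capture('wrist'); cv2.imwrite('pics/w8.png',c['frame'])
g=cv2.cvtColor(c['frame'],cv2.COLOR_BGR2GRAY).astype(float)
for u in (250,300,340,370): print(u,g[0:22,u].astype(int))
for v in (80,110,140,170,200): print(v,g[v,412:444].astype(int))
```

```text
[ 0.5057 -0.0621  0.0456] [-9.3652  2.9558  3.9599]
250 [212 212 213 213 214 217 215 215 218 217 210 180 137  88  74  89 157 220
 234 234 236 235]
300 [209 208 211 213 213 212 215 210 211 212 204 174 133  80  66  78 107 163
 230 234 235 236]
340 [208 205 209 208 208 207 208 209 209 206 196 167 128  82  69 112 190 220
 232 232 234 233]
370 [206 200 202 204 205 205 205 204 203 202 192 164 120  73  66  83 138 211
 227 228 227 228]
80 [227 228 230 230 230 230 228 229 230 229 232 232 231 230 230 230 231 230
 226 201 148 120 116 115 112 117 117 114 112 113 112 110]
110 [230 231 231 231 230 229 230 232 232 232 231 230 230 230 231 230 207 132
  83  80  96 145 171 194 197 199 198 193 193 190 189 186]
140 [231 230 229 230 232 232 231 233 231 231 228 230 229 221 170 106  81  84
 133 169 190 199 199 198 196 193 193 191 187 186 162 103]
170 [229 230 232 231 231 231 228 229 230 228 229 206 134  85  80 119 162 189
 197 195 197 195 194 193 191 193 185 157  93  45  39  28]
200 [229 230 228 227 227 227 228 228 213 144  89  69  92 150 182 193 196 196
 198 194 193 192 193 187 169 103  48  38  33  23  25  44]
```

Both gaps are thin and uniform. The plate has been held at about 9.5 N against the side stop while also bearing lightly on the end stop. I'll release gently and lift away.

Request:
apply_moves([
  [[-0.001,0,0],0],
  [[-0.0015,0,0],0],
  [[-0.003,0,0],0],
  [[-0.008,0,0],0],
  [[-0.012,0,0],0],
])

```text
time_s: 18.95
tcp_pos: [0.4871, -0.062, 0.0474]
ee_rot: [[1.0, 0.022, 0.006], [0.022, -1.0, 0.0], [0.006, -0.0, -1.0]]
wrist_force: [-0.5, 0.2, 0.4]
gripper_width: 0.515
gripper_force: 0.0
```

Request:
apply_moves([
  [[0,0,-0.01],0],
  [[0,0,-0.03],0],
  [[0,0,-0.03],0],
  [[0,0,-0.03],0],
  [[0,0,0],0],
])

```text
time_s: 19.37
tcp_pos: [0.49, -0.0619, 0.1536]
ee_rot: [[1.0, 0.023, 0.017], [0.023, -1.0, 0.001], [0.017, -0.001, -1.0]]
wrist_force: [0.6, -0.5, 0.4]
gripper_width: 0.516
gripper_force: 0.0
```

Run:
```python
from meas import *
s=r.sense(); print(s['tcp_pos'],s['wrist_force'],s['time_s'])
c=imaging.capture('wrist'); cv2.imwrite('pics/w9.png',c['frame'])
np.savez('w9.npz',**{k:np.array(c[k]) for k in ('intrinsics','dist','eye','orientation')})
```

```text
[ 0.49   -0.0619  0.1536] [ 0.5783 -0.5236  0.4074] 19.3667
```

View pics/w9.png

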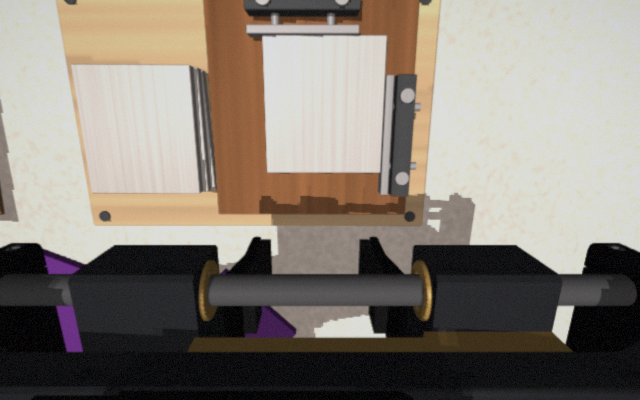

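The plate (264–386, 36–173) lies square against the side tongue at row ~33 and the end tongue at column ~386, and the stack is undisturbed. One numeric check, then I'll hand in if the angles agree.

Run:
```python
from meas import *
c=dict(np.load('w9.npz')); g=cv2.cvtColor(cv2.imread('pics/w9.png'),cv2.COLOR_BGR2GRAY).astype(float)
print('plate -x',fit(g,c,1,range(275,375,6),(165,180),.05,-1)[:3])
print('plate +y',fit(g,c,0,range(45,165,6),(255,275),.05,1)[:3])
print('plate +x',fit(g,c,1,range(275,350,6),(33,42),.05,1)[:3])
print('plate -y',fit(g,c,0,range(85,165,6),(376,388),.05,-1)[:3])
print('endT',fit(g,c,0,range(85,165,6),(379,391),.054,1)[:3])
print('sideT',fit(g,c,1,range(275,350,6),(28,38),.054,-1)[:3])
```

```text
plate -x (array([ 0.5146, -0.0675]), np.float64(1.2079591952476676), np.float64(5.434037501053543e-05))
plate +y (array([ 0.5663, -0.0218]), np.float64(1.1439348548059343), np.float64(0.00022726830993433257))
plate +x (array([ 0.6136, -0.0561]), np.float64(1.4769352761210683), np.float64(0.0005187535792642591))
plate -y (array([ 0.5525, -0.1113]), np.float64(1.2536215428097535), np.float64(4.712566600497198e-05))
endT (array([ 0.5526, -0.1122]), np.float64(1.2324789738730146), np.float64(0.00010374899584785165))
sideT (array([ 0.6145, -0.0561]), np.float64(1.2287572505367592), np.float64(0.00010620260303979147))
```

```bash
python3 -c "
from station import r
print(r.finish_job())"
```

```text
the job is handed in; nothing more can be done
None
```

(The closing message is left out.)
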